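# Draw a trumpet valve and hold it level for inspection

### The arm

A 7-joint arm with a two-finger parallel gripper is mounted at the origin on the work surface. World frame = base frame: x ahead of the robot, y to its left, z up, the work surface at z = 0. Lengths are in m, angles in rad, forces in N, time in s.
With the tool pointing down it reaches from about 0.425 to 0.875 m from the base axis. Payload 8.4 kg.
Tool frame: the origin (TCP) lies midway between the tips of the shut fingers; the grasp point (between the pads) lies 19 mm behind it; z points along the fingers, y is the line along which they close (so a half turn about z gives the same grasp; the last joint's range is limited). The gripper opens to 87 mm and grips with 3 to 60 N. Pads are 19 mm wide; open, the fingers measure 117 mm over their backs; the gripper's body (75 mm by 190 mm) begins 51 mm behind the grasp point.
Start: joints at [-1.262, 0.333, 0.04, 1.465, -0.013, 1.343, -0.059], TCP at [0.258, 0.597, 0.187] pointing down, gripper open.
Joint ranges: [-2.58, 2.58], [-0.38, 2.09], [-1.3, 1.39], [0.25, 2.4], [-1.5, 4.64], [0.08, 2.09], [-2.65, 2.65]. Speed limits (rad/s): [2.22, 2.22, 2.79, 2.79, 3.14, 3.14, 3.14].

### API

Orientations are given as [roll, pitch, yaw] about the fixed x, y, z axes, in that order (R = Rz(yaw) Ry(pitch) Rx(roll)).
In Python, from plant import robot gives the robot as it stands.
- The arm moves only by the shell command python3 -m crank 'ROWS' [FORCE]. ROWS is JSON, a list of rows, each an object of numbers: "rx", "ry", "rz": the turn, a rotation vector about the world's x, y, z in rad; "x", "y", "z": the shift along the world's x, y, z in m; "jaw": the opening in per cent of the stroke, from 0 (shut) to 100 (fully open). A call has 1 to 5 rows; each row shifts and turns the commanded pose from where the row before left it; what a row does not reach is not made up. A row lasts 1/12 s, in which the tool goes at most 41.7 mm and 7.16 degrees, less where a joint would pass 70% of its speed; a pose out of reach is approached as far as the arm can. A call is refused whole if a number of a shift passes 0.0417 or a number of a turn 0.125, either way. A call with a gripper value outside its range is refused whole. The fingers move at their own pace and stop on an object; FORCE is the grip in N (left out, the last holds). Time passes only in rows, so rows that do not move let the fingers close. It gives the time, the measured TCP pose, the force, the opening and the grip force at its end, in the units of the state.
- robot.state(): the state, without advancing time (a new reading comes with each control period).
- robot.get_image(name): name is "scene" or "top" or "wrist"; returns (picture, depth): 384x512x3 uint8, blue, green, red; 384x512 float32, m along the optical axis (not along the pixel's ray), 0 where there is no reading.
- robot.camera_model(name): a dict with "camera_matrix" (3x3 intrinsics, pixels), "k1" (the pictures are not rectified: a ray, as slopes to the right and down, at radius r is drawn at 1 + k1 r^2 times it, then the intrinsics apply), "world_from_camera" (4x4, takes a point from camera to world coordinates). Camera axes: x right, y down, z forward; pixel columns grow to the right and rows downward; lengths in m; the calibration is good to about 2 mm. A picture is of the moment at which its call begins: read the wrist's pose just before it. camera_model takes no time and is no camera call; for the wrist camera it gives the pose at the moment of the call.
- robot.job_done(): hands the job in; it is judged then, once.
The state is a dict: "time_s": time; "joints": joint angles; "qvel": joint speeds; "effort": joint torques, N m; "ee_pos": TCP position; "orientation": TCP orientation; "wrist_force": force on the tool from outside, world axes, zero at the start; "torque": the same for the moment, N m; "width": finger opening in m; "grasp_force": force on a finger pad.
Only numpy, scipy, OpenCV 4.12 (cv2) and the standard library are available. Lean on these libraries where they do the work, as an engineer would, in place of code of your own. Each camera call takes 0.05 s, during which the arm holds its last target. There are 200 camera calls.

### The job

One valve of the trumpet in the vise has its top cap already unscrewed: its spring has pushed it up, so the cap stands proud of the casing. Take that valve by its cap, draw it straight up out of the casing without forcing it or knocking the horn, then turn it on its side and finish while holding it still and level in the gripper, at least 10 cm higher than the casing mouths, so that its ports can be looked over. Leave the mouthpiece, oil bottle and mallet alone.

Things in the scene. Friction and masses are not known exactly. Their poses are not given: they have to be found in the camera images.
- piston_cap (a point): centre of the knurled brass top cap of the unscrewed valve, the place to grip: a ring 23 mm in diameter, 12 mm high (6 mm above and below this point). z runs up the stem to the finger button. Above the cap: a 3 mm dome, a 6 mm stem and a 16 mm button whose top is 35 mm above this point. Below it, 20 mm of bare neck (14 mm thick) show over the casing mouth
- piston_foot (a point): centre of the flat lower end of the same valve, 76 mm below piston_cap along z (same axes). It rests on a stop 50 mm below the casing mouth, so the valve must rise 50 mm to be out
- piston: the same loose valve as a whole, round about its z axis (up the stem), 111 mm long, about 85 g, centre of mass about 27 mm below piston_cap; origin at piston_foot. Its lowest 50 mm, the piston with the ports, is 16 mm in diameter and stands in the casing with about 1 mm of play all round
- horn: brass trumpet, level, held by a steel mandrel in a blue bench vise, all fixed. Origin on the bench below the middle valve; z up; y along the horn from the mouthpiece end (y = -215 mm) to the bell and vise. Three upright casings, 23 mm thick, stand at y = -27, 0 and 27 mm, mouths at z = 165 mm. Leadpipe and bell tube run beside them at x = 22 and -24 mm, tops below z = 140 mm (a small hook at y = 70 mm: 150)
- valve_a: one of the two valves with screwed-down caps, in another casing, fixed: origin on its axis at the casing mouth, z up; the cap (23 mm across) with its dome reaches 15 mm above the mouth, the finger button (16 mm across) from 36 to 41 mm
- valve_b: the other valve with a screwed-down cap, the same as valve_a
- mouthpiece: bystander: silvery mouthpiece standing on its rim, 27 mm in diameter, 87 mm high; origin under its centre
- oil: bystander: white valve-oil bottle with a black nozzle, 28 mm in diameter, 100 mm high, standing; origin under its centre
- mallet: bystander: rawhide mallet lying flat, handle along its x axis from -135 to +66 mm, head (38 mm thick, 78 mm wide along y) at x = +66 to +104 mm; origin on the bench
- bell_rim (a point): centre of the bell's rim, 123 mm across, facing along the horn's y (its top is 192 mm above the bench); axes as horn
- vise_jaws (a point): middle of the top of the vise's jaws, 145 mm above the bench; axes as horn. The vise reaches 115 mm to either side along y and from 200 mm towards -x to 125 mm towards +x

How it is judged:
On the way:
1. the valve is drawn up out of its casing, still upright (within 25 degrees) (z of piston_foot in the frame of horn above 0.166 m and angle between piston_cap's own z axis and vertical below 0.44 rad and contact force between the fingers and piston above 0.5 N), for 0.1 s.
At the end, for the whole second after the job is handed in: The unscrewed valve is held still by the fingers alone, its axis level within 25 degrees, cap and foot both at least 250 mm above the bench (85 mm above the casing mouths), touching neither the horn nor the other valves (angle between piston_cap's own z axis and vertical between 1.13 and 2.01 rad and height (world z) of each of piston_cap, piston_foot above 0.25 m and contact force between the fingers and piston above 1 N and contact force between piston and horn below 0.05 N and contact force between piston and valve_a below 0.05 N and contact force between piston and valve_b below 0.05 N and linear speed of piston below 0.03 m/s and angular speed of piston below 0.2 rad/s); the arm keeps its last pose, push and grip.
It fails at once if the valve is forced against its casing or the horn (over 20 N) (contact force between piston and horn above 20 N).
It fails at once if the robot knocks or leans on the horn or its other valves (over 15 N) (contact force between any of the fingers, the arm and horn above 15 N or contact force between any of the fingers, the arm and valve_a above 15 N or contact force between any of the fingers, the arm and valve_b above 15 N).
It fails at once if the mouthpiece, the oil bottle or the mallet is moved by over 20 mm (distance of any of mouthpiece, oil, mallet from where it was at the start of the episode above 0.02 m).
It also fails if it takes over 38 s, if anything falls off the work surface, if the arm or the gripper's body presses on something with over 40 N, if the wrist force passes 120 N, or if a joint passes its speed limit or range.

## Working session

There is one attempt and no reset: what is moved stays moved. The work goes in short steps, Python scripts to look and compute and a shell command to move; the robot and the scene stay as the last step left them, time stands still between calls to the robot, and variables do not carry over. Pictures are saved under pics/ and viewed, at most 12 in all, crops included, and the job is handed in when it is done.

```bash
mkdir -p pics; cat > h.py <<'E'
import numpy as np, cv2
from plant import robot
def grab(n):
    m=robot.camera_model(n); im,d=robot.get_image(n); return im,d,m
def pts(d,m):
    K=np.array(m["camera_matrix"]);T=np.array(m["world_from_camera"])
    v,u=np.indices(d.shape); p=np.stack([u.ravel(),v.ravel()],1).astype(np.float64)[:,None]
    n=cv2.undistortPoints(p,K,np.array([m["k1"],0,0,0.]))[:,0]
    z=d.ravel(); c=np.c_[n*z[:,None],z]
    return (c@T[:3,:3].T+T[:3,3]).reshape(*d.shape,3)
E
python3 - <<'E'
from h import *
s=robot.state();print(s)
ims=[]
for n in("scene","top"):
    im,d,m=grab(n);np.savez(f"{n}.npz",im=im,d=d,P=pts(d,m));ims.append(im);print(n,np.round(m["world_from_camera"],3).tolist(),m["k1"])
cv2.imwrite("pics/a.png",cv2.resize(np.hstack(ims),(800,300)));cv2.imwrite("pics/top.png",cv2.resize(ims[1],(800,600)))
E
```

```text
{'time_s': 0.0, 'joints': array([-1.26223656,  0.33395869,  0.03986774,  1.46630807, -0.01339365,
        1.34329278, -0.05847651]), 'qvel': array([-1.65439689e-03,  6.73835503e-04,  6.91043470e-04, -5.27050454e-05,
        6.64671361e-04, -1.29137678e-03, -2.91083295e-04]), 'effort': array([-5.02870644e-04, -6.56349349e+01,  1.33489866e+00, -4.03810215e+01,
       -5.97150251e-02,  4.45162563e-02,  1.46331467e-04]), 'ee_pos': array([0.2575739 , 0.59619135, 0.18601036]), 'orientation': array([-3.13989594e+00,  1.20998351e-04,  2.73384594e+00]), 'wrist_force': array([-0.05573812, -0.26715467,  0.13249651]), 'torque': array([-0.02139182,  0.00978908, -0.07475262]), 'grasp_force': 0.0, 'width': 0.08707265361959875}
scene [[0.758, 0.391, -0.522, 1.141], [0.652, -0.471, 0.595, -0.603], [-0.014, -0.791, -0.612, 0.863], [0.0, 0.0, 0.0, 1.0]] -0.018659041438305855
top [[0.016, -0.984, 0.179, 0.341], [-1.0, -0.02, -0.02, 0.088], [0.024, -0.179, -0.984, 1.284], [0.0, 0.0, 0.0, 1.0]] -0.07449154872188
```

View pics/a.png

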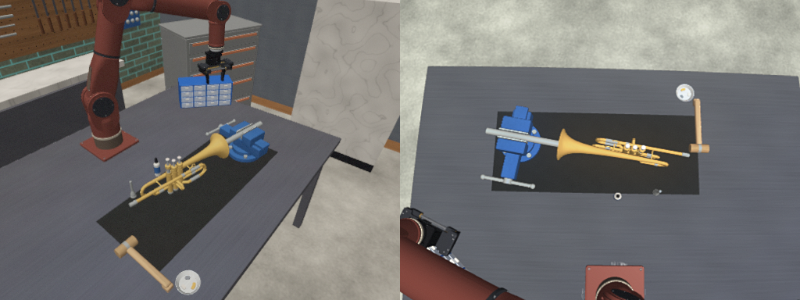

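View pics/top.png

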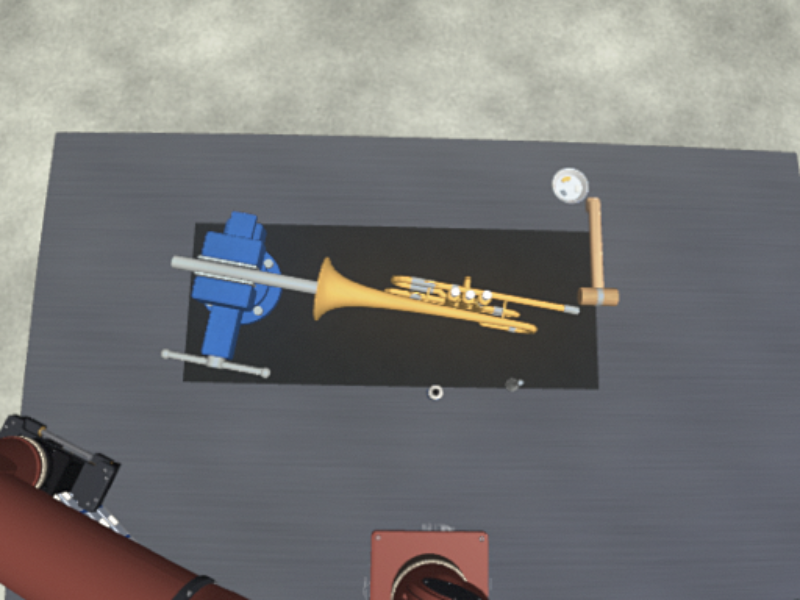

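The picture shows the horn lying along the image, with the bell to the left (+y). Three white buttons sit near (455,293), (470,295) and (487,296) of the 800-wide top view, with the oil near (513,384), the mouthpiece near (435,392), and the mallet at the right. Next I'll get the button positions and heights from depth.

```bash
python3 - <<'E'
from h import *
for n,box in(("top",(270,170,330,210)),("scene",None)):
    z=np.load(n+".npz");im,P=z["im"],z["P"]
    hsv=cv2.cvtColor(im,cv2.COLOR_BGR2HSV)
    m=((hsv[...,1]<60)&(hsv[...,2]>170)&(P[...,2]>.18)&(P[...,2]<.3)&(abs(P[...,0]-.55)<.25)&(abs(P[...,1])<.25)).astype(np.uint8)
    k,l,st,c=cv2.connectedComponentsWithStats(m)
    for i in range(1,k):
        if st[i,4]>5: print(n,c[i].round(1),st[i,4],np.median(P[l==i],0).round(4),P[l==i][:,2].max().round(4))
z=np.load("scene.npz");im=z["im"]
a=im[190:270,150:300]
b=np.load("top.npz")["im"][160:220,240:350]
cv2.imwrite("pics/b.png",np.vstack([cv2.resize(a,(750,400),interpolation=2)[:, :600],cv2.resize(b,(600,200))]))
P=np.load("top.npz")["P"]
for (u,v) in((435,392),(513,384),(324,290),(600,296),(520,312),(570,310)): print(u,v,P[int(v*.64),int(u*.64)].round(3))
E
```

```text
top [291.1 186.4] 25 [ 0.5597 -0.028   0.2069] 0.2106
top [300.2 188. ] 23 [ 0.555  -0.0532  0.2073] 0.2124
top [311.  188.4] 25 [ 0.5516 -0.0805  0.2274] 0.2302
scene [228.8 201.1] 12 [ 0.5592 -0.0271  0.206 ] 0.2101
scene [213.7 203.7] 11 [ 0.5518 -0.0814  0.2261] 0.228
scene [221.5 205. ] 12 [ 0.5547 -0.0539  0.2059] 0.2072
435 392 [ 0.388 -0.001  0.097]
513 384 [ 0.409 -0.163  0.037]
324 290 [0.565 0.207 0.177]
600 296 [ 0.591 -0.349  0.038]
520 312 [ 0.561 -0.186  0.002]
570 310 [ 0.543 -0.253  0.135]
```

View pics/b.png

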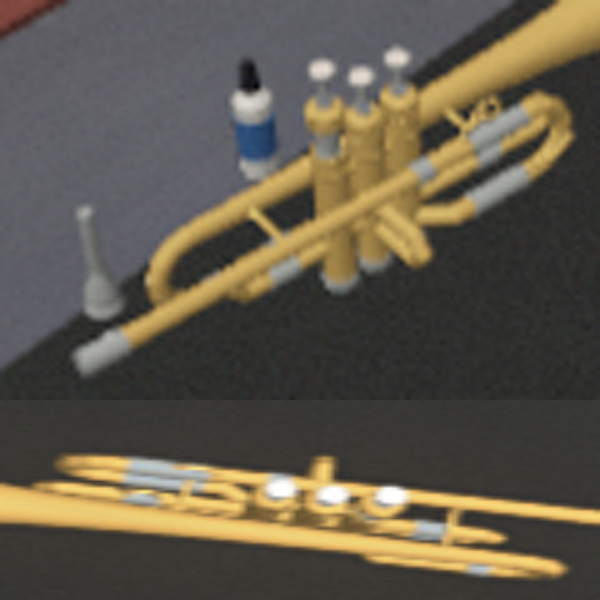

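Crop b shows that the raised valve is the one nearest the mouthpiece end. Its bare neck is visible, and its button is at about (0.5517, -0.081) with the top at z≈0.227. Horn yaw is about -0.145. Next I'll lift and swing over, with the jaw axis along horn x, which needs a turn of about -1.308 about z.

```bash
R='{"x":0.0147,"y":-0.0339,"rz":-0.0654,"z":0}'
python3 -m crank '[{"z":0.03},{"z":0.03},{"z":0.03,"x":0.0147,"y":-0.0339,"rz":-0.0654},{"z":0.02,"x":0.0147,"y":-0.0339,"rz":-0.0654},{"x":0.0147,"y":-0.0339,"rz":-0.0654}]' 30
python3 -m crank '[{"x":0.0147,"y":-0.0339,"rz":-0.0654},{"x":0.0147,"y":-0.0339,"rz":-0.0654},{"x":0.0147,"y":-0.0339,"rz":-0.0654},{"x":0.0147,"y":-0.0339,"rz":-0.0654},{"x":0.0147,"y":-0.0339,"rz":-0.0654}]'
python3 -m crank '[{"x":0.0147,"y":-0.0339,"rz":-0.0654},{"x":0.0147,"y":-0.0339,"rz":-0.0654},{"x":0.0147,"y":-0.0339,"rz":-0.0654},{"x":0.0147,"y":-0.0339,"rz":-0.0654},{"x":0.0147,"y":-0.0339,"rz":-0.0654}]'
```

```text
$[0]: bad value
$[0]: bad value
$[0]: bad value
```

```bash
python3 -m crank '[{"rx":0,"ry":0,"rz":0,"x":0,"y":0,"z":0.03,"jaw":100},{"rx":0,"ry":0,"rz":0,"x":0,"y":0,"z":0.03,"jaw":100},{"rx":0,"ry":0,"rz":-0.0654,"x":0.0147,"y":-0.0339,"z":0.02,"jaw":100},{"rx":0,"ry":0,"rz":-0.0654,"x":0.0147,"y":-0.0339,"z":0.02,"jaw":100},{"rx":0,"ry":0,"rz":-0.0654,"x":0.0147,"y":-0.0339,"z":0.01,"jaw":100}]' 30
```

```text
time_s: 0.52
ee_pos: [0.302, 0.495, 0.2986]
orientation: [3.14, -0.0, 2.535]
wrist_force: [0.9, 0.0, 0.9]
width: 0.0868
grasp_force: 0.0
```

```bash
python3 -m crank '[{"rx":0,"ry":0,"rz":-0.0654,"x":0.0147,"y":-0.0339,"z":0,"jaw":100},{"rx":0,"ry":0,"rz":-0.0654,"x":0.0147,"y":-0.0339,"z":0,"jaw":100},{"rx":0,"ry":0,"rz":-0.0654,"x":0.0147,"y":-0.0339,"z":0,"jaw":100},{"rx":0,"ry":0,"rz":-0.0654,"x":0.0147,"y":-0.0339,"z":0,"jaw":100},{"rx":0,"ry":0,"rz":-0.0654,"x":0.0147,"y":-0.0339,"z":0,"jaw":100}]'
python3 -m crank '[{"rx":0,"ry":0,"rz":-0.0654,"x":0.0147,"y":-0.0339,"z":0,"jaw":100},{"rx":0,"ry":0,"rz":-0.0654,"x":0.0147,"y":-0.0339,"z":0,"jaw":100},{"rx":0,"ry":0,"rz":-0.0654,"x":0.0147,"y":-0.0339,"z":0,"jaw":100},{"rx":0,"ry":0,"rz":-0.0654,"x":0.0147,"y":-0.0339,"z":0,"jaw":100},{"rx":0,"ry":0,"rz":-0.0654,"x":0.0147,"y":-0.0339,"z":0,"jaw":100}]'
python3 -m crank '[{"rx":0,"ry":0,"rz":-0.0654,"x":0.0147,"y":-0.0339,"z":0,"jaw":100},{"rx":0,"ry":0,"rz":-0.0654,"x":0.0147,"y":-0.0339,"z":0,"jaw":100},{"rx":0,"ry":0,"rz":-0.0654,"x":0.0147,"y":-0.0339,"z":0,"jaw":100},{"rx":0,"ry":0,"rz":-0.0654,"x":0.0147,"y":-0.0339,"z":0,"jaw":100},{"rx":0,"ry":0,"rz":-0.0654,"x":0.0147,"y":-0.0339,"z":0,"jaw":100}]'
python3 -m crank '[{"rx":0,"ry":0,"rz":-0.0654,"x":0.0147,"y":-0.0339,"z":0,"jaw":100},{"rx":0,"ry":0,"rz":-0.0654,"x":0.0147,"y":-0.0339,"z":0,"jaw":100},{"rx":0,"ry":0,"rz":0,"x":0,"y":0,"z":0,"jaw":100},{"rx":0,"ry":0,"rz":0,"x":0,"y":0,"z":0,"jaw":100}]'
cat > look.py <<'E'
from h import *
import sys
im,d,m=grab("wrist");P=pts(d,m);s=robot.state();print(s["ee_pos"].round(4),s["orientation"].round(4))
hsv=cv2.cvtColor(im,cv2.COLOR_BGR2HSV)
k=((hsv[...,1]<60)&(hsv[...,2]>150)&(P[...,2]>.18)&(P[...,2]<.26)).astype(np.uint8)
n,l,st,c=cv2.connectedComponentsWithStats(k)
for i in range(1,n):
    if st[i,4]>30: print(c[i].round(1),st[i,:4],st[i,4],np.median(P[l==i],0).round(4))
cv2.imwrite("pics/%s.png"%sys.argv[1],im)
E
python3 look.py w1
```

```text
time_s: 0.93
ee_pos: [0.3754, 0.3241, 0.2964]
orientation: [-3.141, -0.0, 2.207]
wrist_force: [1.5, -0.2, 0.7]
width: 0.0874
grasp_force: 0.0
time_s: 1.35
ee_pos: [0.4488, 0.1546, 0.2965]
orientation: [-3.141, -0.0, 1.88]
wrist_force: [1.1, 0.2, -0.6]
width: 0.087
grasp_force: 0.0
time_s: 1.77
ee_pos: [0.5223, -0.0148, 0.2966]
orientation: [3.142, -0.0, 1.553]
wrist_force: [0.9, 0.4, 0.0]
width: 0.0871
grasp_force: 0.0
time_s: 2.1
ee_pos: [0.5514, -0.0832, 0.296]
orientation: [-3.141, 0.001, 1.421]
wrist_force: [-0.3, 0.7, -0.6]
width: 0.0871
grasp_force: 0.0
[ 0.5513 -0.0811  0.2961] [-3.1405e+00  4.0000e-04  1.4247e+00]
[255.4 131.5] [248 124  16  16] 205 [ 0.5593 -0.0279  0.2059]
[255.  158.9] [248 150  15  17] 190 [ 0.555  -0.0542  0.2059]
[254.5 189.8] [247 180  16  19] 225 [ 0.5505 -0.0802  0.2259]
```

View pics/w1.png

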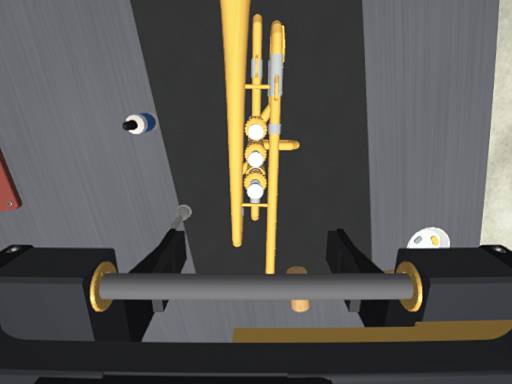

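The wrist view shows the three buttons at about (255,131), (255,159) and (254,190). The loose one is nearest, at (0.5505,-0.0802), and the jaws straddle the horn properly. I'll descend most of the way, then look again.

```bash
python3 -m crank '[{"rx":0,"ry":0,"rz":0,"x":0,"y":0,"z":-0.02,"jaw":100},{"rx":0,"ry":0,"rz":0,"x":0,"y":0,"z":-0.02,"jaw":100},{"rx":0,"ry":0,"rz":0,"x":0,"y":0,"z":-0.02,"jaw":100},{"rx":0,"ry":0,"rz":0,"x":0,"y":0,"z":-0.01,"jaw":100},{"rx":0,"ry":0,"rz":0,"x":0,"y":0,"z":0,"jaw":100}]'
python3 look.py w2
```

```text
time_s: 2.57
ee_pos: [0.5501, -0.079, 0.2245]
orientation: [-3.138, -0.0, 1.428]
wrist_force: [-0.3, 0.4, -0.1]
width: 0.0871
grasp_force: 0.0
[ 0.5509 -0.0794  0.2261] [-3.1399e+00 -2.0000e-04  1.4279e+00]
[258.2 146.8] [248 136  21  22] 350 [ 0.5593 -0.0277  0.2061]
[257.4 181.2] [248 169  20  24] 344 [ 0.5549 -0.0538  0.206 ]
[256.7 223.1] [246 208  22  28] 393 [ 0.5506 -0.0804  0.2258]
```

View pics/w2.png

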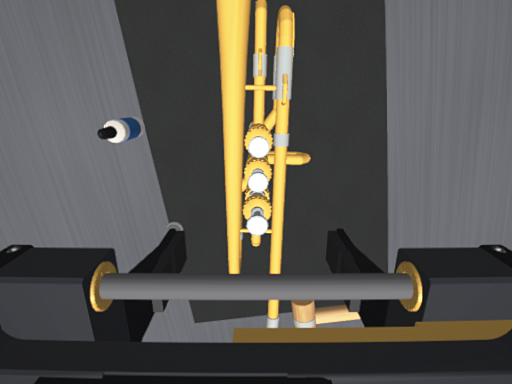

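The buttons are now at (258,147), (257,181) and (257,223), and the valve at (0.5506,-0.0804) is centred between the fingers. I'll go down 54 mm and close gently.

```bash
python3 -m crank '[{"rx":0,"ry":0,"rz":-0.018,"x":0,"y":-0.001,"z":-0.014,"jaw":100},{"rx":0,"ry":0,"rz":0,"x":0,"y":0,"z":-0.02,"jaw":100},{"rx":0,"ry":0,"rz":0,"x":0,"y":0,"z":-0.02,"jaw":100},{"rx":0,"ry":0,"rz":0,"x":0,"y":0,"z":0,"jaw":100},{"rx":0,"ry":0,"rz":0,"x":0,"y":0,"z":0,"jaw":50}]' 4
python3 -m crank '[{"rx":0,"ry":0,"rz":0,"x":0,"y":0,"z":0,"jaw":40},{"rx":0,"ry":0,"rz":0,"x":0,"y":0,"z":0,"jaw":34},{"rx":0,"ry":0,"rz":0,"x":0,"y":0,"z":0,"jaw":32},{"rx":0,"ry":0,"rz":0,"x":0,"y":0,"z":0,"jaw":30},{"rx":0,"ry":0,"rz":0,"x":0,"y":0,"z":0,"jaw":30}]' 4
python3 look.py w3
```

```text
time_s: 3.03
ee_pos: [0.5516, -0.0813, 0.1734]
orientation: [-3.141, 0.0, 1.408]
wrist_force: [-0.1, -0.0, 0.8]
width: 0.0847
grasp_force: 0.0
time_s: 3.45
ee_pos: [0.5518, -0.0818, 0.1732]
orientation: [3.141, -0.0, 1.408]
wrist_force: [-0.3, -1.1, 0.6]
width: 0.0552
grasp_force: 0.0
[ 0.5517 -0.0818  0.173 ] [ 3.1412e+00 -2.0000e-04  1.4078e+00]
[253.3 155.7] [240 141  28  29] 591 [ 0.5592 -0.0276  0.2059]
[253.5 199.1] [241 183  26  31] 577 [ 0.5549 -0.0536  0.206 ]
[253.8 237.7] [246 233  17  12] 105 [ 0.5514 -0.0794  0.2029]
[253.3 258. ] [240 246  28  25] 548 [ 0.5505 -0.0809  0.2261]
```

View pics/w3.png

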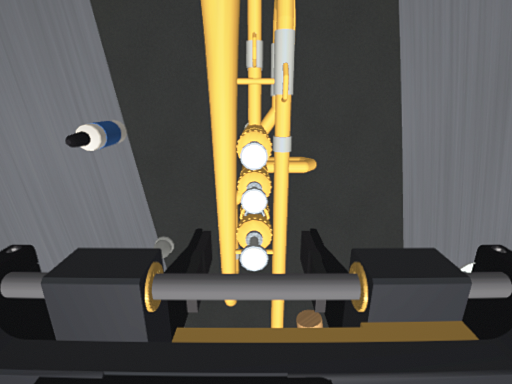

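The fingers, with inner edges near columns 209 and 303, straddle the button at column 253, which is about 1 mm to their left (−x). I'll shift by −1 mm and keep closing at 4 N.

```bash
python3 -m crank '[{"rx":0,"ry":0,"rz":0,"x":-0.001,"y":0.001,"z":0,"jaw":30},{"rx":0,"ry":0,"rz":0,"x":0,"y":0,"z":0,"jaw":28},{"rx":0,"ry":0,"rz":0,"x":0,"y":0,"z":0,"jaw":26},{"rx":0,"ry":0,"rz":0,"x":0,"y":0,"z":0,"jaw":25},{"rx":0,"ry":0,"rz":0,"x":0,"y":0,"z":0,"jaw":24}]' 4
python3 -m crank '[{"rx":0,"ry":0,"rz":0,"x":0,"y":0,"z":0,"jaw":23},{"rx":0,"ry":0,"rz":0,"x":0,"y":0,"z":0,"jaw":22},{"rx":0,"ry":0,"rz":0,"x":0,"y":0,"z":0,"jaw":20},{"rx":0,"ry":0,"rz":0,"x":0,"y":0,"z":0,"jaw":20},{"rx":0,"ry":0,"rz":0,"x":0,"y":0,"z":0,"jaw":20}]' 4
```

```text
time_s: 3.92
ee_pos: [0.5505, -0.0808, 0.1726]
orientation: [-3.142, 0.0, 1.408]
wrist_force: [-0.6, -0.0, 1.0]
width: 0.0231
grasp_force: 0.0
time_s: 4.33
ee_pos: [0.5505, -0.0808, 0.1726]
orientation: [-3.141, 0.0, 1.408]
wrist_force: [0.6, 1.0, -0.9]
width: 0.0181
grasp_force: 0.0
```

```bash
python3 look.py w4; python3 - <<'E'
from h import *
im,d,m=grab("scene");cv2.imwrite("pics/s4.png",np.vstack([cv2.resize(im[150:270,140:300],(640,480),interpolation=2)]))
s=robot.state();print(s["width"],s["grasp_force"],s["joints"].round(3))
E
```

```text
[ 0.5505 -0.0808  0.1726] [-3.1416 -0.      1.4077]
[255.8 157.3] [243 143  27  29] 591 [ 0.5593 -0.0277  0.206 ]
[255.8 186.7] [249 184  15   7] 61 [ 0.5555 -0.0514  0.1829]
[255.8 202.3] [243 190  27  26] 519 [ 0.5549 -0.0543  0.206 ]
[256.  239.1] [248 234  17  13] 111 [ 0.5513 -0.0794  0.2028]
[256.  259.8] [242 248  29  25] 554 [ 0.5506 -0.0809  0.226 ]
0.017372931914919853 0.0 [-0.572  0.171  0.721  1.746 -0.118  1.269  0.014]
```

View pics/w4.png

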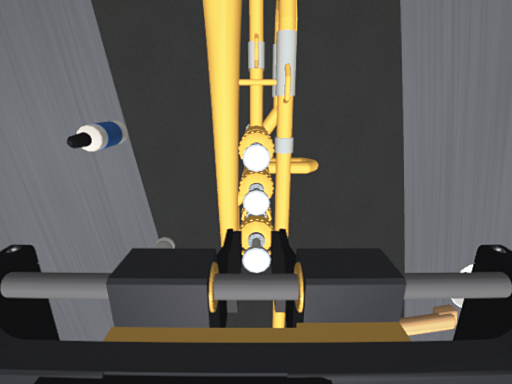

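View pics/s4.png

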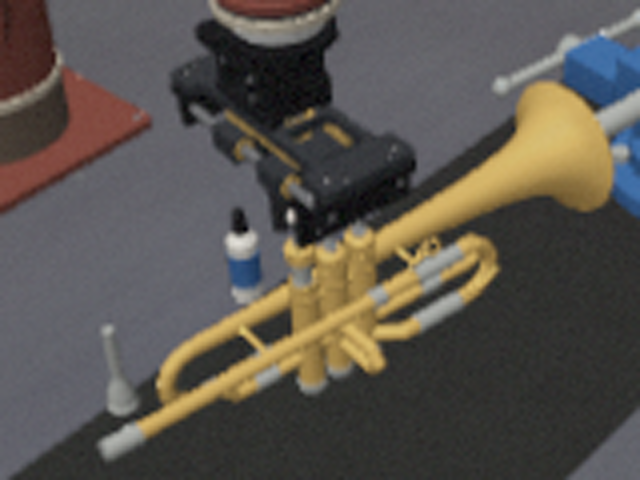

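The wrist view shows the cap between the fingers with the button at (256,260). The scene view suggests the gripper may sit higher or further back than the cap, and the width shows no contact. I'll measure where the fingers really are.

```bash
python3 - <<'E'
from h import *
im,d,m=grab("wrist");P=pts(d,m)
T=np.array(m["world_from_camera"]);K=np.array(m["camera_matrix"])
print(T.round(3).tolist())
for z in(.1726,.191,.226):
    c=T[:3,:3].T@(np.array([.5505,-.0808,z])-T[:3,3]);
    print(z,cv2.projectPoints(c[None],np.zeros(3),np.zeros(3),K,np.array([m["k1"],0,0,0]))[0].ravel().round(1))
dark=im.max(2)<60
for r in range(228,275,6):
    print(r,[(c,*P[r,c].round(3)) for c in (224,228,232,236,240,244,256,270,276,282,288) ][::1] if r in(234,246,258) else '')
f=dark&(P[...,2]>.12)
for r in range(226,280,6):
    cc=np.where(f[r,200:310])[0]+200
    if len(cc):print(r,cc.min(),cc.max(),P[r,cc].min(0).round(3),P[r,cc].max(0).round(3))
im,d,m=grab("scene");P=pts(d,m)
f=(im.max(2)<70)&(P[...,2]>.1)&(abs(P[...,0]-.55)<.08)&(abs(P[...,1]+.08)<.06)
q=P[f];print(len(q));o=np.argsort(q[:,2])[:25];print(q[o].round(3).tolist())
E
```

```text
[[0.987, -0.155, -0.049, 0.564], [-0.162, -0.94, -0.302, 0.003], [0.001, 0.306, -0.952, 0.37], [0.0, 0.0, 0.0, 1.0]]
0.1726 [255.7 221.9]
0.191 [255.8 232.7]
0.226 [255.8 259.6]
228 
234 [(224, np.float64(0.519), np.float64(-0.103), np.float64(0.137)), (228, np.float64(0.536), np.float64(-0.068), np.float64(0.216)), (232, np.float64(0.539), np.float64(-0.068), np.float64(0.215)), (236, np.float64(0.541), np.float64(-0.069), np.float64(0.213)), (240, np.float64(0.543), np.float64(-0.07), np.float64(0.212)), (244, np.float64(0.544), np.float64(-0.076), np.float64(0.2)), (256, np.float64(0.551), np.float64(-0.076), np.float64(0.203)), (270, np.float64(0.56), np.float64(-0.074), np.float64(0.21)), (276, np.float64(0.564), np.float64(-0.073), np.float64(0.213)), (282, np.float64(0.567), np.float64(-0.072), np.float64(0.217)), (288, np.float64(0.58), np.float64(-0.178), np.float64(0.003))]
240 
246 [(224, np.float64(0.536), np.float64(-0.067), np.float64(0.231)), (228, np.float64(0.538), np.float64(-0.068), np.float64(0.231)), (232, np.float64(0.539), np.float64(-0.069), np.float64(0.228))
[... 1603 characters left out ...]
[ 0.536 -0.088  0.225] [ 0.572 -0.04   0.296]
274 200 309 [ 0.541 -0.051  0.29 ] [ 0.571 -0.041  0.299]
1988
[[0.54, -0.087, 0.211], [0.568, -0.082, 0.211], [0.57, -0.08, 0.212], [0.543, -0.086, 0.212], [0.538, -0.09, 0.212], [0.541, -0.083, 0.213], [0.569, -0.079, 0.214], [0.568, -0.086, 0.214], [0.535, -0.09, 0.214], [0.567, -0.093, 0.214], [0.568, -0.082, 0.215], [0.567, -0.089, 0.216], [0.564, -0.093, 0.217], [0.54, -0.09, 0.217], [0.536, -0.087, 0.217], [0.566, -0.092, 0.217], [0.543, -0.089, 0.218], [0.569, -0.086, 0.219], [0.567, -0.088, 0.219], [0.568, -0.081, 0.219], [0.536, -0.091, 0.219], [0.542, -0.088, 0.22], [0.567, -0.08, 0.222], [0.569, -0.086, 0.222], [0.538, -0.088, 0.222]]
```

Both cameras put the real fingertips at z≈0.210, about 37 mm above the reported TCP, so the fingers are closed around the stem rather than the cap. They are centred in y. I'll open, go down 36 mm in steps watching the force, and re-measure the tips.

```bash
python3 -m crank '[{"rx":0,"ry":0,"rz":0,"x":0,"y":0,"z":0,"jaw":60},{"rx":0,"ry":0,"rz":0,"x":0,"y":0,"z":0,"jaw":60},{"rx":0,"ry":0,"rz":0,"x":0,"y":0,"z":0,"jaw":60},{"rx":0,"ry":0,"rz":0,"x":0,"y":0,"z":0,"jaw":60},{"rx":0,"ry":0,"rz":0,"x":0,"y":0,"z":0,"jaw":60}]' 4
python3 -m crank '[{"rx":0,"ry":0,"rz":0,"x":0,"y":0,"z":-0.006,"jaw":60},{"rx":0,"ry":0,"rz":0,"x":0,"y":0,"z":-0.006,"jaw":60},{"rx":0,"ry":0,"rz":0,"x":0,"y":0,"z":-0.006,"jaw":60},{"rx":0,"ry":0,"rz":0,"x":0,"y":0,"z":0,"jaw":60}]' 4
cat > tips.py <<'E'
from h import *
im,d,m=grab("wrist");P=pts(d,m)
f=(im.max(2)<60)&(abs(P[...,0]-.55)<.06)&(abs(P[...,1]+.08)<.03)&(P[...,2]>.145)
q=P[f];s=robot.state()
for side in(-1,1):
    a=q[(q[:,0]-.551)*side>0];z=np.percentile(a[:,2],2);b=a[a[:,2]<z+.01];print(side,z.round(4),b.min(0).round(4),b.max(0).round(4))
print(s["ee_pos"].round(4),s["wrist_force"].round(1),s["width"])
E
python3 tips.py
```

```text
time_s: 4.95
ee_pos: [0.5505, -0.0807, 0.1726]
orientation: [-3.142, 0.0, 1.408]
wrist_force: [-0.5, 0.3, 0.1]
width: 0.0432
grasp_force: 0.0
time_s: 5.28
ee_pos: [0.5496, -0.0806, 0.1529]
orientation: [-3.139, 0.001, 1.408]
wrist_force: [-0.1, 0.4, -0.3]
width: 0.0516
grasp_force: 0.0
-1 0.1964 [ 0.5169 -0.0861  0.1876] [ 0.5255 -0.0635  0.2063]
1 0.201 [ 0.5735 -0.095   0.1877] [ 0.5857 -0.0741  0.211 ]
[ 0.5499 -0.0807  0.1536] [-0.4 -0.4  0.9] 0.05237499689349328
```

```bash
python3 -m crank '[{"rx":0,"ry":0,"rz":0,"x":0.0007,"y":0,"z":-0.006,"jaw":50},{"rx":0,"ry":0,"rz":0,"x":0,"y":0,"z":-0.006,"jaw":40},{"rx":0,"ry":0,"rz":0,"x":0,"y":0,"z":-0.004,"jaw":40},{"rx":0,"ry":0,"rz":0,"x":0,"y":0,"z":0,"jaw":35},{"rx":0,"ry":0,"rz":0,"x":0,"y":0,"z":0,"jaw":35}]' 4
python3 tips.py
python3 -m crank '[{"rx":0,"ry":0,"rz":0,"x":0,"y":0,"z":0,"jaw":30},{"rx":0,"ry":0,"rz":0,"x":0,"y":0,"z":0,"jaw":28},{"rx":0,"ry":0,"rz":0,"x":0,"y":0,"z":0,"jaw":26},{"rx":0,"ry":0,"rz":0,"x":0,"y":0,"z":0,"jaw":20},{"rx":0,"ry":0,"rz":0,"x":0,"y":0,"z":0,"jaw":20}]' 4
python3 look.py w5
```

```text
time_s: 5.75
ee_pos: [0.551, -0.0808, 0.1383]
orientation: [-3.141, 0.0, 1.408]
wrist_force: [-0.0, 1.3, -0.6]
width: 0.0325
grasp_force: 0.0
-1 0.1843 [ 0.5276 -0.0856  0.1751] [ 0.5366 -0.0654  0.1943]
1 0.1906 [ 0.5661 -0.0885  0.173 ] [ 0.5783 -0.0727  0.2006]
[ 0.5512 -0.0808  0.1386] [ 0.3 -1.1  0.4] 0.03145577060539126
time_s: 6.22
ee_pos: [0.5513, -0.0808, 0.1388]
orientation: [3.141, -0.0, 1.408]
wrist_force: [0.3, 0.6, 1.1]
width: 0.0226
grasp_force: 4.0
[ 0.5513 -0.0808  0.1388] [ 3.1414e+00 -1.0000e-04  1.4078e+00]
[254.1 170.7] [237 152  35  37] 926 [ 0.5593 -0.0274  0.206 ]
[254.7 205.1] [246 201  19  10] 108 [ 0.5557 -0.052   0.1829]
[254.3 225.7] [238 211  33  30] 759 [ 0.5549 -0.0542  0.2061]
[255.8 267.5] [246 262  20  12] 125 [ 0.5519 -0.0789  0.2029]
[255.9 305.6] [239 300  35  14] 333 [ 0.5506 -0.0845  0.226 ]
```

View pics/w5.png

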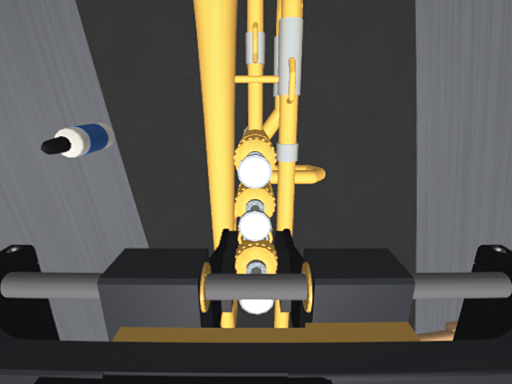

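The cap is held between the fingers at about (256,260), with width 22.6 mm and 4 N. I'll tighten and lift slowly.

```bash
python3 -m crank '[{"rx":0,"ry":0,"rz":0,"x":0,"y":0,"z":0,"jaw":20},{"rx":0,"ry":0,"rz":0,"x":0,"y":0,"z":0,"jaw":15}]' 15
python3 -m crank '[{"rx":0,"ry":0,"rz":0,"x":0,"y":0,"z":0,"jaw":10},{"rx":0,"ry":0,"rz":0,"x":0,"y":0,"z":0.002,"jaw":10},{"rx":0,"ry":0,"rz":0,"x":0,"y":0,"z":0.003,"jaw":10}]' 40
python3 -m crank '[{"rx":0,"ry":0,"rz":0,"x":0,"y":0,"z":0.004,"jaw":10},{"rx":0,"ry":0,"rz":0,"x":0,"y":0,"z":0.004,"jaw":10},{"rx":0,"ry":0,"rz":0,"x":0,"y":0,"z":0.004,"jaw":10}]'
```

```text
time_s: 6.43
ee_pos: [0.5513, -0.0808, 0.1388]
orientation: [3.141, -0.0, 1.408]
wrist_force: [-1.2, 0.2, 1.7]
width: 0.0223
grasp_force: 15.0
time_s: 6.68
ee_pos: [0.5509, -0.0807, 0.1434]
orientation: [-3.141, 0.0, 1.408]
wrist_force: [0.2, -0.1, -0.5]
width: 0.0214
grasp_force: 40.0
time_s: 6.93
ee_pos: [0.5513, -0.0808, 0.1561]
orientation: [3.142, 0.0, 1.408]
wrist_force: [-0.3, -0.4, -0.8]
width: 0.022
grasp_force: 40.0
```

Lateral forces are negligible, so I'll keep drawing it up.

```bash
python3 -m crank '[{"rx":0,"ry":0,"rz":0,"x":0,"y":0,"z":0.006,"jaw":10},{"rx":0,"ry":0,"rz":0,"x":0,"y":0,"z":0.006,"jaw":10},{"rx":0,"ry":0,"rz":0,"x":0,"y":0,"z":0.006,"jaw":10},{"rx":0,"ry":0,"rz":0,"x":0,"y":0,"z":0.006,"jaw":10},{"rx":0,"ry":0,"rz":0,"x":0,"y":0,"z":0.006,"jaw":10}]'
python3 -m crank '[{"rx":0,"ry":0,"rz":0,"x":0,"y":0,"z":0.008,"jaw":10},{"rx":0,"ry":0,"rz":0,"x":0,"y":0,"z":0.008,"jaw":10},{"rx":0,"ry":0,"rz":0,"x":0,"y":0,"z":0.012,"jaw":10},{"rx":0,"ry":0,"rz":0,"x":0,"y":0,"z":0.02,"jaw":10},{"rx":0,"ry":0,"rz":0,"x":0,"y":0,"z":0.02,"jaw":10}]'
python3 -m crank '[{"rx":0,"ry":0,"rz":0,"x":0,"y":0,"z":0.03,"jaw":10},{"rx":0,"ry":0,"rz":0,"x":0,"y":0,"z":0.03,"jaw":10},{"rx":0,"ry":0,"rz":0,"x":0,"y":0,"z":0.03,"jaw":10},{"rx":0,"ry":0,"rz":0,"x":0,"y":0,"z":0.03,"jaw":10},{"rx":0,"ry":0,"rz":0,"x":0,"y":0,"z":0.01,"jaw":10}]'
python3 - <<'E'
from h import *
s=robot.state();print(s["joints"].round(3),s["ee_pos"])
im,d,m=grab("scene");cv2.imwrite("pics/s6.png",cv2.resize(im[90:270,130:330],(800,600)[:1]+(600,)))
E
```

```text
time_s: 7.35
ee_pos: [0.5513, -0.0808, 0.1864]
orientation: [3.141, -0.0, 1.408]
wrist_force: [0.0, 0.1, -1.4]
width: 0.0217
grasp_force: 40.0
time_s: 7.77
ee_pos: [0.5509, -0.0809, 0.2549]
orientation: [-3.141, 0.0, 1.408]
wrist_force: [1.1, -0.4, -0.9]
width: 0.0217
grasp_force: 40.0
time_s: 8.18
ee_pos: [0.5521, -0.0811, 0.3888]
orientation: [3.136, -0.001, 1.408]
wrist_force: [1.3, -0.2, -0.6]
width: 0.0218
grasp_force: 40.0
[-0.582  0.118  0.741  1.356 -0.081  1.692 -0.018] [ 0.55207906 -0.08111935  0.38875623]
```

View pics/s6.png

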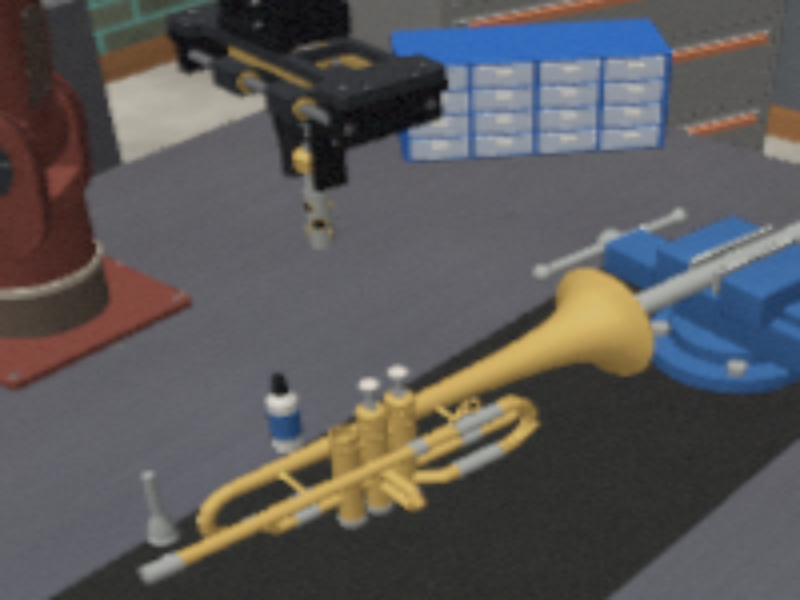

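The valve is fully out, upright in the jaws at about (315,190), and the horn is undisturbed. Now I'll tip it about the jaw axis and watch joint 5 for range.

```bash
python3 -m crank '[{"rx":-0.06,"ry":0.01,"rz":0,"x":0,"y":0,"z":0.01,"jaw":10},{"rx":-0.08,"ry":0.013,"rz":0,"x":0,"y":0,"z":0.01,"jaw":10},{"rx":-0.08,"ry":0.013,"rz":0,"x":0,"y":0,"z":0.01,"jaw":10},{"rx":-0.08,"ry":0.013,"rz":0,"x":0,"y":0,"z":0.01,"jaw":10}]'
python3 -c "
from h import *
print(robot.state()['joints'].round(3))"
```

```text
time_s: 8.57
ee_pos: [0.5511, -0.081, 0.424]
orientation: [3.141, 0.308, 1.407]
wrist_force: [1.1, -0.2, -1.1]
width: 0.0217
grasp_force: 40.0
[-0.719  0.166  0.688  1.277  0.201  1.793 -0.159]
```

```bash
python3 -m crank '[{"rx":-0.08,"ry":0.013,"rz":0,"x":0,"y":0,"z":0,"jaw":10},{"rx":-0.08,"ry":0.013,"rz":0,"x":0,"y":0,"z":0,"jaw":10},{"rx":-0.08,"ry":0.013,"rz":0,"x":0,"y":0,"z":0,"jaw":10},{"rx":-0.08,"ry":0.013,"rz":0,"x":0,"y":0,"z":0,"jaw":10},{"rx":-0.08,"ry":0.013,"rz":0,"x":0,"y":0,"z":0,"jaw":10}]'
python3 -c "
from h import *
print(robot.state()['joints'].round(3))"
```

```text
time_s: 8.98
ee_pos: [0.5513, -0.0803, 0.4233]
orientation: [3.14, 0.713, 1.408]
wrist_force: [0.6, 0.2, -0.9]
width: 0.0216
grasp_force: 40.0
[-0.87   0.271  0.651  1.331  0.514  1.846 -0.297]
```

```bash
python3 -m crank '[{"rx":-0.08,"ry":0.013,"rz":0,"x":0,"y":0,"z":0,"jaw":10},{"rx":-0.08,"ry":0.013,"rz":0,"x":0,"y":0,"z":0,"jaw":10},{"rx":-0.08,"ry":0.013,"rz":0,"x":0,"y":0,"z":0,"jaw":10},{"rx":-0.08,"ry":0.013,"rz":0,"x":0,"y":0,"z":0,"jaw":10},{"rx":-0.08,"ry":0.013,"rz":0,"x":0,"y":0,"z":0,"jaw":10}]'
python3 -m crank '[{"rx":-0.08,"ry":0.013,"rz":0,"x":0,"y":0,"z":0,"jaw":10},{"rx":-0.08,"ry":0.013,"rz":0,"x":0,"y":0,"z":0,"jaw":10},{"rx":-0.08,"ry":0.013,"rz":0,"x":0,"y":0,"z":0,"jaw":10},{"rx":-0.08,"ry":0.013,"rz":0,"x":0,"y":0,"z":0,"jaw":10},{"rx":-0.08,"ry":0.013,"rz":0,"x":0,"y":0,"z":0,"jaw":10}]'
python3 -c "
from h import *
print(robot.state()['joints'].round(3))"
```

```text
time_s: 9.4
ee_pos: [0.5513, -0.0802, 0.4231]
orientation: [3.139, 1.119, 1.408]
wrist_force: [0.9, 0.3, -0.8]
width: 0.0218
grasp_force: 40.0
time_s: 9.82
ee_pos: [0.5514, -0.0801, 0.4229]
orientation: [3.126, 1.524, 1.396]
wrist_force: [0.6, 0.4, -0.4]
width: 0.0218
grasp_force: 40.0
[-1.012  0.613  0.67   1.535  0.936  1.925 -0.487]
```

Tool level. I'll settle, then check the valve's attitude with the scene and top depth.

```bash
python3 -m crank '[{"rx":0,"ry":0,"rz":0,"x":0,"y":0,"z":0,"jaw":10},{"rx":0,"ry":0,"rz":0,"x":0,"y":0,"z":0,"jaw":10},{"rx":0,"ry":0,"rz":0,"x":0,"y":0,"z":0,"jaw":10},{"rx":0,"ry":0,"rz":0,"x":0,"y":0,"z":0,"jaw":10},{"rx":0,"ry":0,"rz":0,"x":0,"y":0,"z":0,"jaw":10}]'
python3 - <<'E'
from h import *
for n in("scene","top"):
    im,d,m=grab(n);P=pts(d,m)
    f=(P[...,2]>.3)&(abs(P[...,0]-.55)<.03)&(P[...,1]<-.02)&(P[...,1]>-.16)
    q=P[f]
    for y in np.arange(-.16,-.01,.01):
        a=q[abs(q[:,1]-y)<.005]
        if len(a)>2:print(n,round(y,3),len(a),np.median(a,0).round(4))
    v,u=np.where(f)
    if n=="scene":cv2.imwrite("pics/f.png",cv2.resize(im[v.min()-40:v.max()+40,u.min()-50:u.max()+70],(640,480),interpolation=2))
E
```

```text
time_s: 10.23
ee_pos: [0.5513, -0.0813, 0.4245]
orientation: [3.07, 1.516, 1.338]
wrist_force: [0.1, -0.1, -0.5]
width: 0.0217
grasp_force: 40.0
scene -0.11 6 [ 0.5514 -0.1057  0.4258]
scene -0.1 30 [ 0.5526 -0.1018  0.4251]
scene -0.09 27 [ 0.5558 -0.0896  0.4275]
scene -0.08 21 [ 0.5572 -0.0793  0.4297]
scene -0.07 26 [ 0.5591 -0.0698  0.4282]
scene -0.06 21 [ 0.5615 -0.0601  0.4302]
scene -0.05 49 [ 0.5707 -0.0488  0.4291]
scene -0.04 63 [ 0.5681 -0.0405  0.4331]
scene -0.03 40 [ 0.5623 -0.0317  0.4369]
scene -0.02 10 [ 0.5508 -0.0221  0.4371]
top -0.1 29 [ 0.5464 -0.0995  0.4307]
top -0.09 33 [ 0.5474 -0.0899  0.4308]
top -0.08 31 [ 0.5491 -0.0801  0.4317]
top -0.07 34 [ 0.5515 -0.0702  0.433 ]
top -0.06 32 [ 0.5525 -0.0598  0.4329]
top -0.05 37 [ 0.5562 -0.0483  0.4332]
top -0.04 74 [ 0.5577 -0.0402  0.4354]
top -0.03 90 [ 0.5565 -0.0297  0.4378]
top -0.02 48 [ 0.5597 -0.0227  0.4379]
```

View pics/f.png

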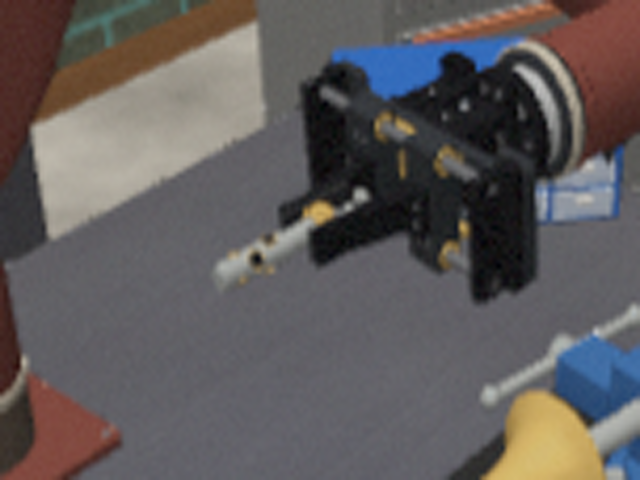

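The valve lies level within a few degrees at z≈0.42. It is held by the cap at (318,212), its foot at (222,275) is well clear of the horn, and it is still. I'm handing in.

```bash
python3 -c "
from plant import robot
s=robot.state();print(abs(s['qvel']).max(),s['grasp_force']);print(robot.job_done())"
```

```text
0.007387778796048364 39.99835576862097
the job is handed in; nothing more can be done
None
```

The loose valve was drawn straight up out of its casing and handed in at about 10 s, held still and level at z≈0.42 m (about 25 cm above the casing mouths) with a 40 N grip; the hand-in returned no verdict.

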